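# Bolt the food-waste caddy shut

## Task

Shut the food-waste caddy on the drainer for the night: swing its lid down onto the springy rubber seal, press it to the height at which its sliding bolt lines up with the keeper, and push the bolt across until it is fully home through the keeper and holds the lid down by itself. Feel for the keeper rather than force it: never ram the bolt against the keeper, and do not lean hard on the lid. Leave the ramekin, the funnel, the mug and the potato masher where they stand.

Things in the scene. Friction and masses are not known exactly. Their poses are not given: they have to be found in the camera images.
- caddy: Food-waste caddy, a cream steel box 230 (x) x 310 (y) x about 150 mm high, does not move. Origin: centre of its underside; x points from its front to its back, y along the bolt towards the keeper, z up. The hinged lid covers y -155 to +65 mm, its top at z 150 when squashed flat; the rest is the slotted filter cover that carries the keeper.
- keeper_face (a point): Near face of the keeper on the bolt's line. The keeper is a steel staple 20 mm long on a 12 mm foot, opening 13.5 mm high, no lead-in. The cover sits on foam, so the keeper's height differs each time and is not measured: its opening is centred 2.5 to 12.5 mm above this point, which marks the bolt's axis with the lid at 0. Bolt too high butts on the staple, too low on the foot.
- hinge (a point): Middle of the lid's hinge line (along caddy y), 3 mm below the lid's top face at 0. The lid is a flat plate reaching 222 mm from it. A stiff hinge: it stays where left and gives to 1 to 2 N at the front edge. Below about 0.085 rad the lid squashes a rubber seal under its front edge; let go, it rises to about 0.078. Pressing at the knob takes 3 N at first, 15 N squashed flat.
- lid (a joint): Lid angle in rad: 0 = seal squashed flat on the rim, about 0.078 = resting free on the seal, growing as the front edge swings up; starts at 0.5 to 0.95. Bolted, it ends between 0.015 and 0.075, according to the keeper's height.
- bolt (a joint): How far the bolt is pushed across, m: 0 = fully drawn back, 0.048 = home (knob against the guide staple, a hard stop). Starts at 0 to 0.012. Its tip meets the keeper's face at 0.022 and is right through at 0.042. It slides along the caddy's +y with about 2.5 N of friction, more when loaded.
- lid_edge (a point): Point on the lid's bare top face for pushing it down, 200 mm from the hinge line, at caddy y -105 mm; clear for 25 mm around.
- knob (a point): Centre of the bolt's upright steel knob, which rides with bolt and lid: 18 mm across, straight from 10 mm below to 10 mm above this point, top 13 mm above. It stands on a square steel bar whose axis is 24 mm below the point (190 mm from the hinge line); the guide staples before and behind it reach up to 13 mm below the point.
- bolt_tip (a point): Centre of the tip end of the bolt, a square bar of 12 mm, 72 mm ahead of the knob along the caddy's y.
- ramekin: White fluted ramekin, 75 mm across, 45 mm high, on the drainer before the caddy; origin under its centre. Leave alone.
- funnel: Yellow plastic funnel standing mouth down, 104 mm across, 115 mm high, right of the caddy (-y); origin under its centre. Leave alone.
- mug: Blue mug, 82 mm across, 95 mm high, left of the caddy (+y); origin under its centre. Leave alone.
- masher: Steel potato masher lying on the drainer, 255 mm long along its x, head 84 mm wide at +x; origin under its middle. Leave alone.

How it is judged:
By the outcome, as a careful person would: the job done as asked, in the order asked, and still so for the second after the job is handed in, with the robot touching nothing.
It also fails if it takes over 69 s, if anything falls off the work surface, if the arm or the gripper's body presses on something with over 40 N, if the wrist force passes 120 N, or if a joint passes its speed limit or range.

## Robot

A 7-joint arm with a two-finger parallel gripper is mounted at the origin on the work surface. World frame = base frame: x ahead of the robot, y to its left, z up, the work surface at z = 0. Lengths are in m, angles in rad, forces in N, time in s.
With the tool pointing down it reaches from about 0.4 to 0.85 m from the base axis. Payload 10.4 kg.
Tool frame: the origin (TCP) lies between the finger pads; the fingertips stand 8 mm ahead of it and the grasp point (between the pads) lies 11 mm behind it; z points along the fingers, x is the direction in which the jaws open and shut, and the axes are right-handed (so a half turn about z gives the same grasp; the last joint's range is limited). The gripper opens to 87 mm and grips with 3 to 60 N. Pads are 19 mm wide; open, the fingers measure 117 mm over their backs; the gripper's body (75 mm by 190 mm) begins 51 mm behind the grasp point.
Start: joints at [-1.13, 0.332, -0.065, 1.46, 0.022, 1.35, -0.088], TCP at [0.28, 0.559, 0.231] pointing down, gripper open.
Joint ranges: [-2.6, 2.6], [-0.5, 2.12], [-1.47, 1.34], [0.16, 2.42], [-1.27, 4.41], [0.06, 2.06], [-2.6, 2.6]. Speed limits (rad/s): [2.22, 2.22, 2.79, 2.79, 3.14, 3.14, 3.14].

## Interface

Orientations are given as a unit quaternion [x, y, z, w].
In Python, from bench import r, viewer gives the robot as it stands.
- The arm moves only by the tool apply_moves, never from a script. Its argument "increments" is a list of rows, each an object with "grip": the closure in counts, from 0 (fully open) to 255 (shut); "xyz": the shift along the tool's x, y, z in mm, a list of three; "rotation": the turn, a rotation vector about the tool's x, y, z in degrees, a list of three. A call has 1 to 5 rows; each row is the pose to reach, as a shift and turn from the pose measured when the call began, along the tool's axes at that moment; what a row does not reach only later rows make up. A row lasts 1/8 s, in which the tool goes at most 62.5 mm and 10.7 degrees, less where a joint would pass 70% of its speed; a pose out of reach is approached as far as the arm can. A call with a gripper value outside its range is refused whole. The fingers move at their own pace and stop on an object; "squeeze" is the grip in N (left out, the last holds). Time passes only in rows, so rows that repeat a pose let the fingers close. It gives the time, the measured TCP pose, the force and the opening at its end, in the units of the state.
- r.read_state(): the state, without advancing time (a new reading comes with each control period).
- viewer.camera(name): name is "side" or "top" or "wrist"; returns a dict with "img" (400x640x3 uint8, blue, green, red), "range_z" (400x640 float32, m along the optical axis (not along the pixel's ray), 0 where there is no reading), "vertical_fov" (degrees; the focal length in pixels is half the picture's height over the tangent of half this angle, whatever the lens; pixels are square), "cx", "cy" (the principal point, pixels), "D" ([k1, k2, p1, p2, k3] as OpenCV has them; the pictures are not rectified), "rvec" (rotation vector, rad) and "tvec" (3), from world to camera coordinates, as OpenCV has them. Camera axes: x right, y down, z forward; pixel columns grow to the right and rows downward; lengths in m; the calibration is good to about 2 mm. A picture is of the moment at which its call begins.
- r.close_job(): hands the job in, once; it reports no verdict.
The state is a dict: "time": time; "joint_positions": joint angles; "joint_vel": joint speeds; "joint_torque": joint torques, N m; "ee_pos": TCP position; "eef_rot": TCP orientation; "ft_force": force on the tool from outside, world axes, zero at the start; "torque": the same for the moment, N m; "width": finger opening in m.
Only numpy, scipy, OpenCV 4.12 (cv2) and the standard library are available. Lean on these libraries where they do the work, as an engineer would, in place of code of your own. Each camera call takes 0.05 s, during which the arm holds its last target.

## Working session

There is one attempt and no reset: what is moved stays moved. The work goes in short steps, Python scripts to look and compute and a tool call to move; the robot and the scene stay as the last step left them, time stands still between calls to the robot, and variables do not carry over. Pictures are saved under pics/ and viewed, and the job is handed in when it is done.

Besides the shell and the picture viewer there is one more tool, called after "Request:" in YAML: its name, and indented under it one key for each argument. apply_moves: Moves the arm, as the interface text tells. Its arguments: {"type":"object","properties":{"increments":{"type":"array","items":{"type":"object","properties":{"grip":{"type":"number"},"xyz":{"type":"array","items":{"type":"number"}},"rotation":{"type":"array","items":{"type":"number"}}}}},"squeeze":{"type":"number"}},"required":["increments"]}

```bash
ls; mkdir -p pics; python3 - <<'E'
from bench import r, viewer
import cv2,pickle
print(r.read_state())
d={}
for n in ["side","top","wrist"]:
    c=viewer.camera(n); d[n]=c; cv2.imwrite(f"pics/{n}0.png",c["img"]); print(n,c["vertical_fov"],c["cx"],c["cy"],c["D"],c["rvec"],c["tvec"])
pickle.dump(d,open("d0.pkl","wb"))
E
```

```text
pics
{'time': 0.0, 'joint_positions': array([-1.1296137 ,  0.33288053, -0.06472724,  1.46094476,  0.02161835,
        1.34989263, -0.08852048]), 'joint_vel': array([-0.00056692, -0.00022088, -0.00147811,  0.0003122 ,  0.00059499,
        0.00076083, -0.00132809]), 'joint_torque': array([-1.29333134e-04, -6.23260117e+01,  2.47203629e-02, -3.89897239e+01,
       -6.12822105e-02,  3.98488354e-02,  1.75190876e-04]), 'ee_pos': array([0.27941134, 0.55864477, 0.22974695]), 'eef_rot': array([ 8.50678098e-01,  5.25686468e-01, -5.87162069e-04,  4.06966677e-04]), 'ft_force': array([ 0.01485291, -0.34503072, -0.11511987]), 'torque': array([-0.06891015,  0.0036351 ,  0.02598278]), 'width': 0.08698564334886948}
side 56.82523102796082 314.8272743631207 198.1520973187393 [0.00737338 0.         0.         0.         0.        ] [ 2.07329143 -0.6464054   0.34986408] [-0.51698848  0.27876015  0.99142488]
top 42.79419728019473 324.5668995128256 197.2465549497742 [0.00465327 0.         0.         0.         0.        ] [ 2.14235385 -2.19087705  0.08491989] [-0.04703139  0.58146597  1.70116797]
wrist 71.06139766241893 319.21101192676355 202.58191492275782 [-0.01111721  0.          0.          0.          0.        ] [-2.48399486 -1.53513648 -0.19364218] [-0.62409187 -0.03026639  0.38961615]
```

View pics/side0.png

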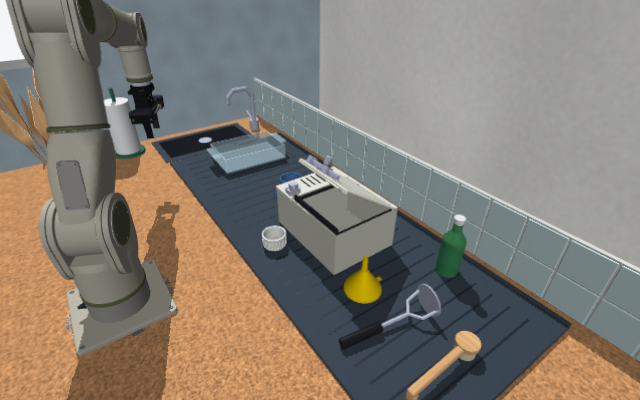

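View pics/top0.png

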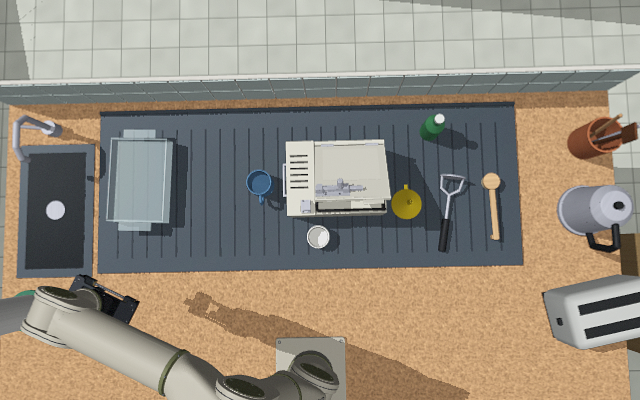

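View pics/wrist0.png

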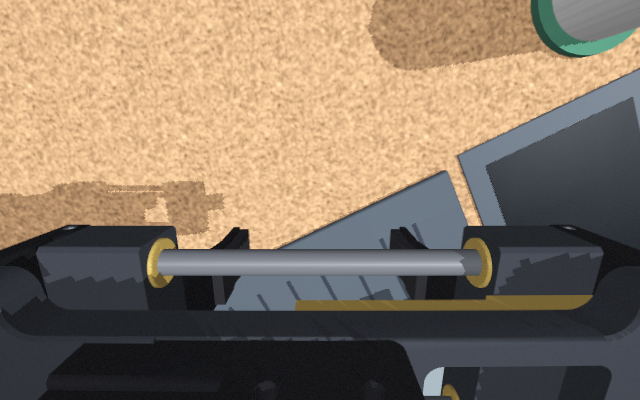

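```bash
cat > h.py <<'E'
import numpy as np,cv2
def K(c):
    f=c["img"].shape[0]/2/np.tan(np.radians(c["vertical_fov"])/2)
    return np.array([[f,0,c["cx"]],[0,f,c["cy"]],[0,0,1.]])
def cloud(c):
    h,w=c["range_z"].shape
    u,v=np.meshgrid(np.arange(w),np.arange(h))
    p=cv2.undistortPoints(np.stack([u,v],-1).reshape(-1,1,2).astype(float),K(c),np.array(c["D"])).reshape(h,w,2)
    z=c["range_z"]
    P=np.dstack([p[...,0]*z,p[...,1]*z,z])
    R=cv2.Rodrigues(np.array(c["rvec"]))[0]
    W=(P-np.array(c["tvec"]).ravel())@R
    W[z<=0]=np.nan
    return W
def proj(c,pts):
    return cv2.projectPoints(np.array(pts,float).reshape(-1,3),np.array(c["rvec"]),np.array(c["tvec"]),K(c),np.array(c["D"]))[0].reshape(-1,2)
E
python3 - <<'E'
import pickle,cv2,numpy as np
from h import *
d=pickle.load(open("d0.pkl","rb"))
t=d["top"]["img"][125:255,230:520]; s=d["side"]["img"][140:300,240:480]
cv2.imwrite("pics/tc.png",cv2.resize(t[:, :190],None,fx=4,fy=4,interpolation=cv2.INTER_CUBIC))
cv2.imwrite("pics/sc.png",cv2.resize(s[:140,:180],None,fx=4,fy=4,interpolation=cv2.INTER_CUBIC))
W=cloud(d["top"])
for v in range(135,225,5):
    print(v,' '.join('%d,%d,%d'%tuple(W[v,u]*1000) for u in range(280,396,12)))
E
```

```text
135 800,89,14 800,48,11 798,6,14 800,-34,1 797,-76,9 794,-117,17 796,-159,5 793,-200,12 793,-241,11 792,-283,7
140 784,89,10 782,48,13 781,6,15 779,-34,16 780,-75,5 779,-117,5 778,-158,9 746,-190,159 745,-227,159 775,-283,4
145 765,89,14 737,37,153 735,0,158 733,-38,163 731,-76,167 744,-115,98 730,-151,161 729,-189,160 727,-226,168 756,-281,12Traceback (most recent call last):
  File "<stdin>", line 9, in <module>
  File "<stdin>", line 9, in <genexpr>
ValueError: cannot convert float NaN to integer
```

View pics/tc.png

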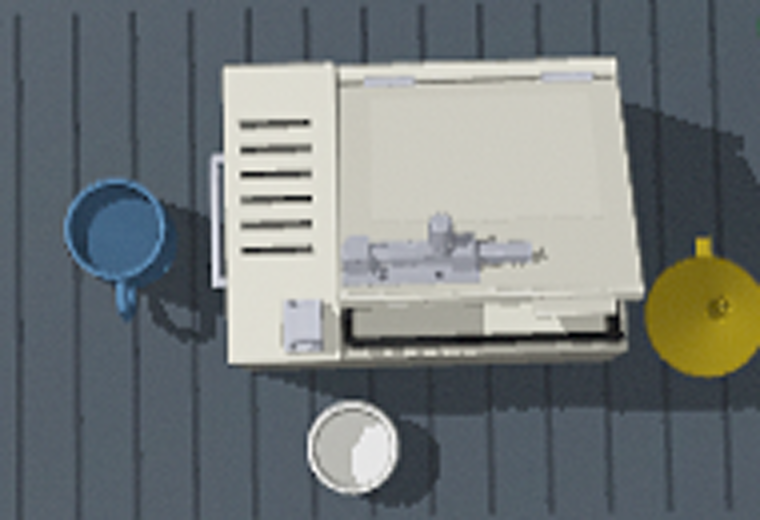

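View pics/sc.png

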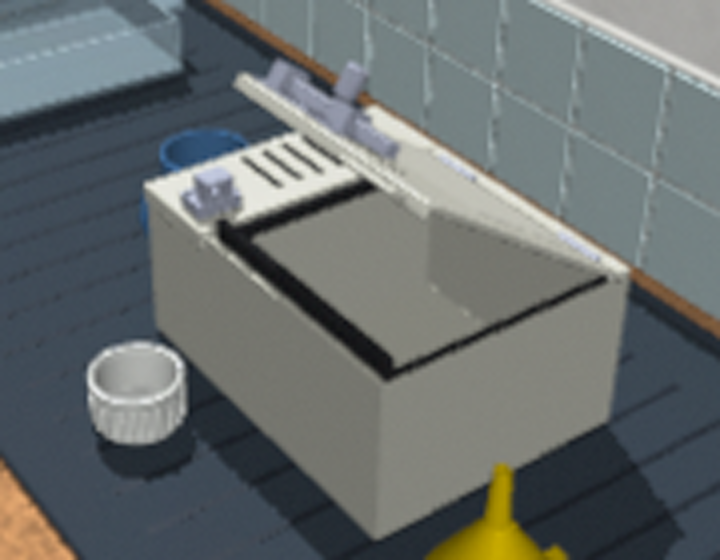

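```bash
cat >> h.py <<'E'
def ray(c,uv,z):
    p=cv2.undistortPoints(np.array(uv,float).reshape(-1,1,2),K(c),np.array(c["D"])).reshape(-1,2)
    R=cv2.Rodrigues(np.array(c["rvec"]))[0]
    o=-R.T@np.array(c["tvec"]).ravel()
    d=np.c_[p,np.ones(len(p))]@R
    s=(np.atleast_1d(z)-o[2])/d[:,2]
    return o+d*s[:,None]
E
python3 - <<'E'
import pickle,cv2,numpy as np
from h import *
np.set_printoptions(precision=4,suppress=True)
d=pickle.load(open("d0.pkl","rb"))
T=d["top"];S=d["side"];W=cloud(T)
def plane(m):
    P=W[m]; P=P[~np.isnan(P[:,0])]
    A=np.c_[P[:,:2],np.ones(len(P))]
    for k in range(4):
        q,*_=np.linalg.lstsq(A,P[:,2],rcond=None); e=P[:,2]-A@q; g=abs(e)<2.5*e.std(); A=A[g];P=P[g]
    return q,P.mean(0),e.std(),len(P)
def box(u0,u1,v0,v1):
    m=np.zeros(W.shape[:2],bool); m[v0:v1,u0:u1]=1; return m
print("drainer",plane(box(200,240,140,260)))
print("cover L",plane(box(288,313,145,195)))
print("lid",plane(box(320,380,150,180)))
q=plane(box(320,380,150,180))[0]; print("lid angle",np.arctan(np.hypot(*q[:2])))
x=lambda a,b:(230+a/4-0.375,125+b/4-0.375)
uv=[x(225,66),x(228,365),x(627,352),x(334,64),x(614,60)]
print(ray(T,uv,0.155))
# side view of corners at top: front-left (148,185), front right (387,378), back right (628,268), crop origin 240,140
y=lambda a,b:(240+a/4-0.375,140+b/4-0.375)
uv=[y(148,185),y(387,376),y(628,268)]
for z in(.145,.155,.16): print(z,ray(S,uv,z))
uv=[y(155,325),y(378,538),y(612,418)]
print(ray(S,uv,0.008))
E
```

```text
drainer (array([ 0.0013, -0.0054,  0.0119]), array([0.5828, 0.3001, 0.011 ]), np.float64(0.004001045933033253), 4700)
cover L (array([-0.0031, -0.002 ,  0.1609]), array([0.6575, 0.0134, 0.1589]), np.float64(0.00328834419383955), 1218)
lid (array([-0.6947, -0.0077,  0.6696]), array([ 0.6616, -0.1403,  0.2111]), np.float64(0.0028790075890488135), 1750)
lid angle 0.6072021558598582
[[ 0.7497  0.0569  0.155 ]
 [ 0.5126  0.058   0.155 ]
 [ 0.5157 -0.2534  0.155 ]
 [ 0.7491 -0.0295  0.155 ]
 [ 0.7468 -0.2508  0.155 ]]
0.145 [[ 0.5274  0.0746  0.145 ]
 [ 0.537  -0.2353  0.145 ]
 [ 0.7651 -0.2354  0.145 ]]
0.155 [[ 0.5197  0.0599  0.155 ]
 [ 0.5291 -0.245   0.155 ]
 [ 0.7537 -0.2452  0.155 ]]
0.16 [[ 0.5158  0.0526  0.16  ]
 [ 0.5252 -0.2499  0.16  ]
 [ 0.7479 -0.25    0.16  ]]
[[ 0.5219  0.0683  0.008 ]
 [ 0.526  -0.2462  0.008 ]
 [ 0.7598 -0.2461  0.008 ]]
```

```bash
python3 - <<'E'
import pickle,cv2,numpy as np
from h import *
np.set_printoptions(precision=4,suppress=True)
d=pickle.load(open("d0.pkl","rb"))
T=d["top"];S=d["side"]
x=lambda a,b:(230+a/4-0.375,125+b/4-0.375)
print("lid front corners, z .285",ray(T,[x(338,293),x(642,298)],0.285))
print("hinge line", ray(T,[x(388,80),x(565,76)],0.160))
print("knob top ~", ray(T,[x(440,218),x(440,245)],[.315,.28]))
print("keeper L/R", ray(T,[x(285,325),x(322,325),x(300,300),x(300,352)],[.18]*4))
y=lambda a,b:(240+a/4-0.375,140+b/4-0.375)
print("side lid front corners",ray(S,[y(237,80),y(428,208)],0.285))
W=cloud(T);Ws=cloud(S)
for n,w,im in(("top",W,T["img"]),("side",Ws,S["img"])):
    m=(abs(w[...,0]-.65)<.14)&(w[...,2]>.17)&(w[...,1]<.07)&(w[...,1]>-.27)
    P=w[m]; pl=P[:,2]-(-.6947*P[:,0]-.0077*P[:,1]+.6696)
    kn=P[(pl>.03)&(P[:,2]>.2)]; print(n,"knobpts",len(kn),np.median(kn,0),kn.min(0),kn.max(0))
    ke=P[(P[:,1]>-.025)&(P[:,0]<.60)&(P[:,2]<.23)]; print("keeper",len(ke),np.percentile(ke,[2,50,98],axis=0))
for v in range(0,6): pass
E
```

```text
lid front corners, z .285 [[ 0.555  -0.0335  0.285 ]
 [ 0.5464 -0.2516  0.285 ]]
hinge line [[ 0.7342 -0.072   0.16  ]
 [ 0.734  -0.2113  0.16  ]]
knob top ~ [[ 0.6037 -0.1076  0.315 ]
 [ 0.5886 -0.1078  0.28  ]]
keeper L/R [[ 0.5409  0.0114  0.18  ]
 [ 0.5403 -0.0171  0.18  ]
 [ 0.56   -0.0005  0.18  ]
 [ 0.5198  0.0002  0.18  ]]
side lid front corners [[ 0.5447 -0.0399  0.285 ]
 [ 0.5495 -0.2535  0.285 ]]
top knobpts 44 [ 0.5955 -0.1073  0.3053] [ 0.586  -0.1145  0.2936] [ 0.6062 -0.1     0.3142]
keeper 86 [[ 0.5222 -0.0148  0.1701]
 [ 0.5401 -0.0029  0.1852]
 [ 0.5596  0.0116  0.1942]]
side knobpts 46 [ 0.5927 -0.1141  0.3007] [ 0.5838 -0.118   0.2905] [ 0.6041 -0.1035  0.3105]
keeper 92 [[ 0.5204 -0.0189  0.1703]
 [ 0.5364 -0.0099  0.1809]
 [ 0.554   0.0082  0.1903]]
```

```bash
cat > g.py <<'E'
import sys,numpy as np
from scipy.spatial.transform import Rotation as R
from bench import r
np.set_printoptions(precision=4,suppress=True)
def rel(t,tilt=0.0):
    """target world TCP; orientation: tool x->+y world, z down, tilt (rad) about world y"""
    s=r.read_state(); Rc=R.from_quat(s["eef_rot"])
    # jaws along world y: x=(0,1,0), y=(1,0,0), z=(0,0,-1)
    Rt=R.from_euler('y',tilt)*R.from_matrix(np.array([[0,1,0],[1,0,0],[0,0,-1.]]))
    d=Rc.inv().apply(np.array(t)-s["ee_pos"])*1000
    rv=(Rc.inv()*Rt).as_rotvec(degrees=True)
    print("t",s["time"],"pos",s["ee_pos"],"F",s["ft_force"],"w",s["width"],"\n d",d.round(1),"rot",rv.round(2),"z",Rc.as_matrix()[:,2], "j",s["joint_positions"])
if __name__=="__main__":
    a=[float(v) for v in sys.argv[1:]]
    rel(a[:3],a[3] if len(a)>3 else 0.)
E
python3 g.py 0.45 0.25 0.40; python3 g.py 0.573 -0.202 0.35
```

```text
t 0.15 pos [0.2795 0.5587 0.2299] F [0.4781 0.2322 0.3938] w 0.08682817979189056 
 d [-200.   290.6 -169.8] rot [ -0.01   0.06 -26.57] z [-0.0004 -0.001  -1.    ] j [-1.1296  0.3327 -0.0647  1.4607  0.0216  1.3499 -0.0885]
t 0.15 pos [0.2795 0.5587 0.2299] F [0.4781 0.2322 0.3938] w 0.08682817979189056 
 d [-549.2  602.8 -119.5] rot [ -0.01   0.06 -26.57] z [-0.0004 -0.001  -1.    ] j [-1.1296  0.3327 -0.0647  1.4607  0.0216  1.3499 -0.0885]
```

Request:
apply_moves:
  increments:
    - {"grip": 255, "xyz": [-30, 45, -30], "rotation": [0, 0, -7]}
    - {"grip": 255, "xyz": [-65, 90, -65], "rotation": [0, 0, -14]}
    - {"grip": 255, "xyz": [-100, 135, -100], "rotation": [0, 0, -20]}
    - {"grip": 255, "xyz": [-130, 180, -130], "rotation": [0, 0, -26.6]}
    - {"grip": 255, "xyz": [-165, 225, -170], "rotation": [0, 0, -26.6]}
  squeeze: 30

```text
time: 0.78
ee_pos: [0.4021, 0.3199, 0.3922]
eef_rot: [0.707, 0.708, -0.001, 0.0]
ft_force: [0.7, 0.8, -0.2]
width: 0.0448
```

```bash
python3 g.py 0.573 -0.202 0.38
```

```text
t 0.775 pos [0.4021 0.3199 0.3922] F [ 0.67    0.8282 -0.2238] w 0.04475825177736904 
 d [-522.1  170.1   12.8] rot [-0.05  0.08  0.1 ] z [-0.0008 -0.0014 -1.    ] j [-0.8112  0.0494  0.0525  1.4607 -0.0021  1.6331  0.8136]
```

Request:
apply_moves:
  increments:
    - {"grip": 255, "xyz": [-55, 18, 0]}
    - {"grip": 255, "xyz": [-110, 36, 0]}
    - {"grip": 255, "xyz": [-165, 54, 0]}
    - {"grip": 255, "xyz": [-220, 72, 0]}
    - {"grip": 255, "xyz": [-275, 90, 0]}

```text
$.increments[0]: bad value
```

```bash
python3 g.py 0.573 -0.202 0.34; python3 g.py 0.573 -0.202 0.31
```

```text
t 0.775 pos [0.4021 0.3199 0.3922] F [ 0.67    0.8282 -0.2238] w 0.04475825177736904 
 d [-522.1  170.1   52.8] rot [-0.05  0.08  0.1 ] z [-0.0008 -0.0014 -1.    ] j [-0.8112  0.0494  0.0525  1.4607 -0.0021  1.6331  0.8136]
t 0.775 pos [0.4021 0.3199 0.3922] F [ 0.67    0.8282 -0.2238] w 0.04475825177736904 
 d [-522.   170.1   82.8] rot [-0.05  0.08  0.1 ] z [-0.0008 -0.0014 -1.    ] j [-0.8112  0.0494  0.0525  1.4607 -0.0021  1.6331  0.8136]
```

Rotation is required in every row.

Request:
apply_moves:
  increments:
    - {"grip": 255, "xyz": [-55, 18, 0], "rotation": [0, 0, 0]}
    - {"grip": 255, "xyz": [-110, 36, 0], "rotation": [0, 0, 0]}
    - {"grip": 255, "xyz": [-165, 54, 0], "rotation": [0, 0, 0]}
    - {"grip": 255, "xyz": [-220, 72, 0], "rotation": [0, 0, 0]}
    - {"grip": 255, "xyz": [-275, 90, 0], "rotation": [0, 0, 0]}

```text
time: 1.4
ee_pos: [0.4927, 0.0431, 0.3925]
eef_rot: [0.706, 0.708, -0.001, 0.0]
ft_force: [0.6, 1.4, -0.1]
width: 0.0015
```

```bash
python3 g.py 0.573 -0.202 0.34; python3 - <<'E'
from bench import viewer
import cv2,pickle
c=viewer.camera("wrist"); cv2.imwrite("pics/w1.png",c["img"]);pickle.dump(c,open("w1.pkl","wb"))
E
```

```text
t 1.4 pos [0.4927 0.0431 0.3925] F [ 0.5658  1.3791 -0.1223] w 0.001501327045311982 
 d [-245.2   80.    52.7] rot [-0.05  0.07  0.1 ] z [-0.0008 -0.0012 -1.    ] j [-0.5228 -0.0088  0.3421  1.5186  0.004   1.6323  1.3921]
```

View pics/w1.png

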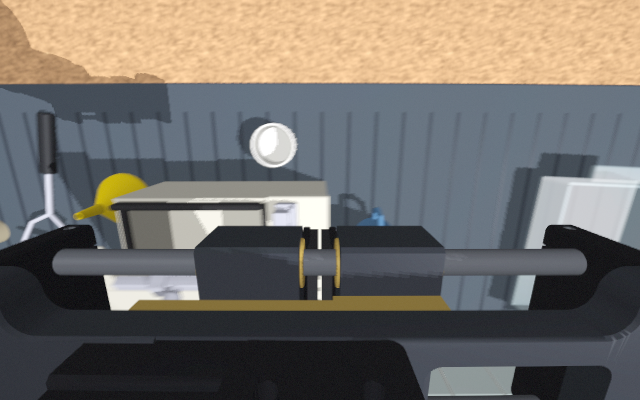

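Request:
apply_moves:
  increments:
    - {"grip": 255, "xyz": [-55, 18, 0], "rotation": [0, 0, 0]}
    - {"grip": 255, "xyz": [-110, 36, 10], "rotation": [0, 0, 0]}
    - {"grip": 255, "xyz": [-165, 54, 20], "rotation": [0, 0, 0]}
    - {"grip": 255, "xyz": [-220, 72, 35], "rotation": [0, 0, 0]}
    - {"grip": 255, "xyz": [-245, 80, 52], "rotation": [0, 0, 0]}

```text
time: 2.08
ee_pos: [0.572, -0.2148, 0.3407]
eef_rot: [0.711, 0.703, -0.002, 0.002]
ft_force: [0.8, -0.2, 0.5]
width: 0.0005
```

```bash
python3 g.py 0.573 -0.202 0.31
```

```text
t 2.075 pos [ 0.572  -0.2148  0.3407] F [ 0.8469 -0.2329  0.4846] w 0.0004605441565112399 
 d [13.   0.9 30.6] rot [-0.03  0.31 -0.65] z [-0.0006 -0.0054 -1.    ] j [-0.1751  0.2915  0.5957  1.3421 -0.1567  1.5547  1.9626]
```

Request:
apply_moves:
  increments:
    - {"grip": 255, "xyz": [13, 1, 30], "rotation": [0, 0, -0.6]}
    - {"grip": 255, "xyz": [13, 1, 45], "rotation": [0, 0, -0.6]}
    - {"grip": 255, "xyz": [13, 0, 57], "rotation": [0, 0, -0.6]}
    - {"grip": 255, "xyz": [13, -4, 68], "rotation": [0, 0, -0.6]}
    - {"grip": 255, "xyz": [13, -9, 78], "rotation": [0, 0, -0.6]}

```text
time: 2.7
ee_pos: [0.5629, -0.2023, 0.2626]
eef_rot: [0.707, 0.707, -0.002, 0.002]
ft_force: [-0.8, 0.2, -0.3]
width: 0.0005
```

```bash
python3 g.py 0.552 -0.202 0.245;python3 g.py 0.5396 -0.202 0.207
```

```text
t 2.7 pos [ 0.5629 -0.2023  0.2626] F [-0.7566  0.1924 -0.2522] w 0.0004614978671904084 
 d [  0.4 -10.9  17.6] rot [ 0.01  0.32 -0.06] z [ 0.0002 -0.0056 -1.    ] j [-0.2016  0.2763  0.5777  1.5177 -0.1468  1.3904  1.9546]
t 2.7 pos [ 0.5629 -0.2023  0.2626] F [-0.7566  0.1924 -0.2522] w 0.0004614978671904084 
 d [  0.6 -23.3  55.6] rot [ 0.01  0.32 -0.06] z [ 0.0002 -0.0056 -1.    ] j [-0.2016  0.2763  0.5777  1.5177 -0.1468  1.3904  1.9546]
```

Request:
apply_moves:
  increments:
    - {"grip": 255, "xyz": [0, -6, 10], "rotation": [0, 0.3, 0]}
    - {"grip": 255, "xyz": [0, -11, 20], "rotation": [0, 0.3, 0]}
    - {"grip": 255, "xyz": [0, -15, 30], "rotation": [0, 0.3, 0]}
    - {"grip": 255, "xyz": [0, -19, 40], "rotation": [0, 0.3, 0]}
    - {"grip": 255, "xyz": [0, -22, 50], "rotation": [0, 0.3, 0]}

```text
time: 3.32
ee_pos: [0.5407, -0.2025, 0.212]
eef_rot: [0.707, 0.707, -0.0, 0.0]
ft_force: [0.8, 0.6, 0.4]
width: 0.0008
```

```bash
python3 g.py 0.537 -0.202 0.187; python3 - <<'E'
from bench import viewer
import cv2,pickle
from h import *
c=viewer.camera("top"); d={"top":c}
c2=viewer.camera("side"); d["side"]=c2; pickle.dump(d,open("d1.pkl","wb"))
a=cv2.resize(c["img"][125:255,240:430],None,fx=3,fy=3); b=cv2.resize(c2["img"][140:270,240:430],None,fx=3,fy=3)
cv2.imwrite("pics/c1.png",np.vstack([a,b])[:,:])
W=cloud(c); P=W[147:168,320:375].reshape(-1,3);P=P[~np.isnan(P[:,0])]
A=np.c_[P[:,:2],np.ones(len(P))]
for k in range(4):
    q,*_=np.linalg.lstsq(A,P[:,2],rcond=None); e=P[:,2]-A@q; g=abs(e)<2*e.std();A=A[g];P=P[g]
print(np.arctan(-q[0]),e.std(),len(P))
E
```

```text
t 3.325 pos [ 0.5407 -0.2025  0.212 ] F [0.7817 0.6341 0.3955] w 0.0007754952831951023 
 d [ 0.5 -3.7 25. ] rot [ 0.01  0.02 -0.05] z [ 0.0003 -0.0003 -1.    ] j [-0.2024  0.2561  0.5734  1.6459 -0.1437  1.2816  1.9671]
0.20885598094126942 0.002838847808988292 1017
```

View pics/c1.png

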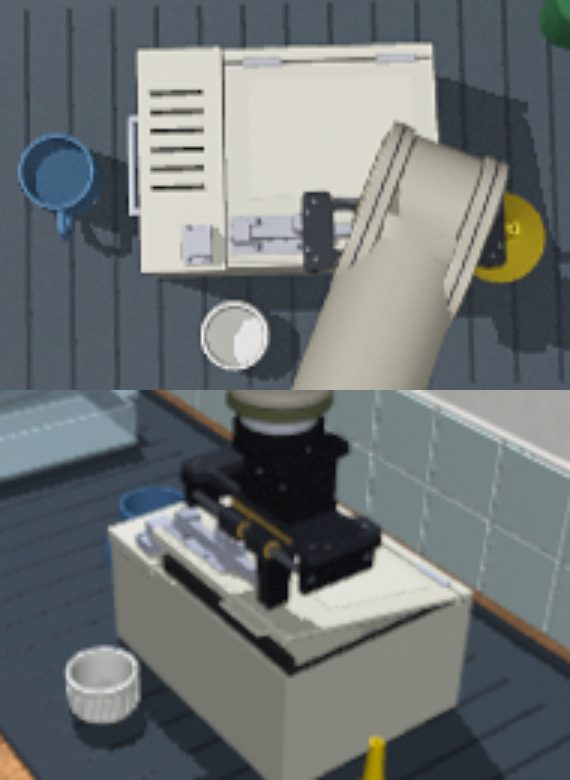

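Request:
apply_moves:
  increments:
    - {"grip": 255, "xyz": [0, -2, 8], "rotation": [0, 0, 0]}
    - {"grip": 255, "xyz": [0, -3, 15], "rotation": [0, 0, 0]}
    - {"grip": 255, "xyz": [0, -4, 21], "rotation": [0, 0, 0]}
    - {"grip": 255, "xyz": [0, -4, 26], "rotation": [0, 0, 0]}
    - {"grip": 255, "xyz": [0, -4, 28], "rotation": [0, 0, 0]}

```text
time: 4.05
ee_pos: [0.5356, -0.2024, 0.1831]
eef_rot: [0.708, 0.707, -0.001, -0.001]
ft_force: [-2.6, 0.3, 4.7]
width: 0.0001
```

```bash
python3 g.py 0.537 -0.202 0.300; python3 - <<'E'
from bench import r
print([r.read_state()["ft_force"] for i in range(3)])
E
```

```text
t 4.05 pos [ 0.5356 -0.2024  0.1831] F [-2.5872  0.32    4.6773] w 0.00010597955132978404 
 d [   0.4    1.1 -116.9] rot [-0.15 -0.02 -0.07] z [-0.0026  0.0003 -1.    ] j [-0.198   0.2703  0.5693  1.6929 -0.1529  1.2257  1.9766]
[array([-2.58722727,  0.32003275,  4.67727939]), array([-2.58722727,  0.32003275,  4.67727939]), array([-2.58722727,  0.32003275,  4.67727939])]
```

Request:
apply_moves:
  increments:
    - {"grip": 255, "xyz": [0, 0, -40], "rotation": [0, 0, 0]}
    - {"grip": 200, "xyz": [30, 20, -90], "rotation": [0, 0, 0]}
    - {"grip": 110, "xyz": [80, 50, -117], "rotation": [0, 0, 0]}
    - {"grip": 110, "xyz": [120, 80, -117], "rotation": [0, 0, 0]}
    - {"grip": 110, "xyz": [140, 90, -117], "rotation": [0, 0, 0]}

```text
time: 4.68
ee_pos: [0.6275, -0.059, 0.2993]
eef_rot: [0.706, 0.708, -0.001, -0.001]
ft_force: [-0.1, -0.7, -0.2]
width: 0.0323
```

```bash
python3 g.py 0.537 -0.108 0.25; python3 - <<'E'
from bench import viewer
import cv2,pickle
d={n:viewer.camera(n) for n in("top","side","wrist")}
pickle.dump(d,open("d2.pkl","wb"))
cv2.imwrite("pics/w2.png",d["wrist"]["img"])
E
```

```text
t 4.675 pos [ 0.6275 -0.059   0.2993] F [-0.1207 -0.6813 -0.2308] w 0.032321282945289825 
 d [-48.8 -90.5  49.5] rot [-0.16 -0.05  0.15] z [-0.0028  0.0008 -1.    ] j [-0.3555  0.3401  0.5049  1.3568 -0.1631  1.4885  1.7123]
```

View pics/w2.png

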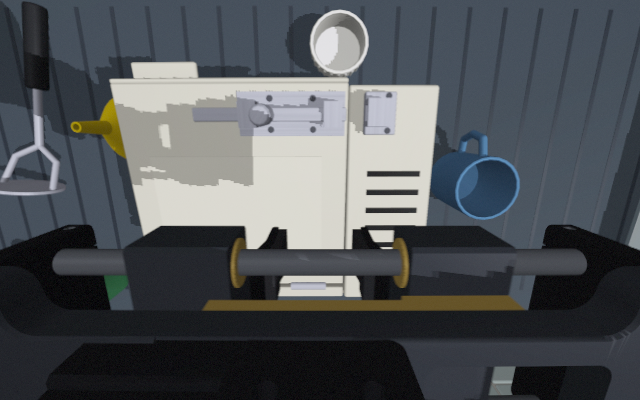

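```bash
python3 - <<'E'
import pickle,cv2,numpy as np
from h import *
np.set_printoptions(precision=4,suppress=True)
d=pickle.load(open("d2.pkl","rb")); c=d["wrist"]
im=c["img"][80:150,180:410]
cv2.imwrite("pics/w2c.png",cv2.resize(im,None,fx=3.4,fy=3.4,interpolation=cv2.INTER_CUBIC))
W=cloud(c)
for v in range(90,140,3):
    print(v,' '.join('%4.0f'%(W[v,u,2]*1000) for u in list(range(190,410,6))))
print([ (u,W[113,u].round(4)) for u in (255,260,320,340,364,370,380,390)])
def pl(b):
    P=W[b[2]:b[3],b[0]:b[1]].reshape(-1,3);P=P[~np.isnan(P[:,0])];A=np.c_[P[:,:2],np.ones(len(P))]
    for k in range(4):
        q,*_=np.linalg.lstsq(A,P[:,2],rcond=None); e=P[:,2]-A@q; g=abs(e)<2*e.std();A=A[g];P=P[g]
    return q,P.mean(0),e.std(),len(P)
print("cover",pl((365,425,140,165))); print("lid",pl((170,330,145,220)))
E
```

```text
90  178  179  180  179  179  178  178  179  179  178  179  179  180  178  179  180  179  180  179  178  178  179  179  178  178  178  178  160  161  160  159  159  159  161  161  161  161
93  179  178  178  179  178  178  178  178  181  179  182  179  180  180  179  180  182  180  179  180  180  180  182  181  179  180  179  158  160  160  173  172  171  174  172  159  160
96  179  177  178  178  178  177  179  179  180  179  180  181  180  181  181  180  180  180  182  179  181  181  179  180  181  180  180  159  160  160  172  171  172  174  173  160  160
99  178  178  178  178  178  176  178  177  180  178  180  180  178  182  180  180  180  179  181  180  180  181  181  nan  182  180  178  159  160  160  190  189  189  188  172  157  160
102  178  179  179  177  178  178  178  176  197  196  197  192  181  181  181  181  181  180  180  178  179  181  181  197  197  197  178  160  161  160  191  189  190  189  173  159  160
105  177  177  177  177  179  178  177  176  196  197  198  222  222  206  180  180  180  179  177  180  180  180  178  198  196  197  178  159  160  161  190 
[... 1986 characters left out ...]
75  177  176  176  176  175  175  176  174  176  175  175  174  176  176  160  161  160  161  162  160  159  159  160  161
[(255, array([ 0.5452, -0.1107,  0.2227])), (260, array([ 0.5452, -0.1067,  0.2227])), (320, array([ 0.5431, -0.0594,  0.1911])), (340, array([ 0.5435, -0.0419,  0.1977])), (364, array([ 0.5412, -0.0155,  0.1619])), (370, array([ 0.5429, -0.0142,  0.1891])), (380, array([ 0.5429, -0.0056,  0.1908])), (390, array([0.5428, 0.0036, 0.1899]))]
cover (array([-0.0045,  0.0001,  0.1626]), array([0.5796, 0.0183, 0.16  ]), np.float64(0.0005509027455178943), 1320)
lid (array([-0.0696, -0.0011,  0.2148]), array([ 0.6103, -0.1317,  0.1725]), np.float64(0.0005731065852200497), 10473)
```

View pics/w2c.png

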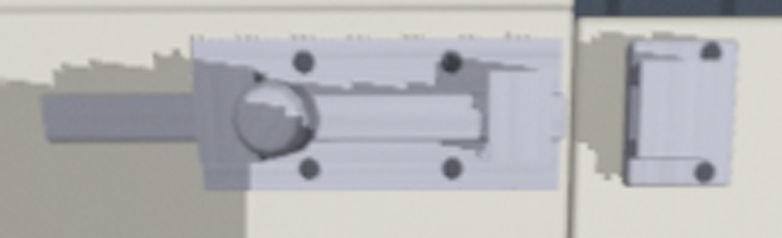

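```bash
python3 - <<'E'
import pickle,cv2,numpy as np
from h import *
np.set_printoptions(precision=4,suppress=True)
d=pickle.load(open("d2.pkl","rb")); c=d["wrist"];W=cloud(c)
P=W[95:132,235:280].reshape(-1,3); k=P[P[:,2]>.221]; print("knob",len(k),np.median(k,0),np.percentile(k,[1,99],axis=0), k[:,2].std())
P=W[96:128,366:395].reshape(-1,3); k=P[P[:,2]>.186]; print("staple",len(k),np.median(k,0),np.percentile(k,[1,99],axis=0))
k=P[(P[:,2]<.176)&(P[:,2]>.168)];print("foot",len(k),np.median(k,0))
P=W[111:119,290:320].reshape(-1,3);print("bar",np.median(P,0))
P=W[108:120,192:225].reshape(-1,3);print("bar rear",np.median(P,0), P[:,2].mean())
P=W[108:120,340:346].reshape(-1,3);print("tip",np.median(P,0))
E
python3 g.py 0.543 -0.108 0.26 0.05;
```

```text
knob 324 [ 0.5459 -0.1074  0.2226] [[ 0.5385 -0.1148  0.2211]
 [ 0.5535 -0.1001  0.2247]] 0.0008166805766462325
staple 640 [ 0.5419 -0.006   0.1897] [[ 0.5301 -0.0158  0.1872]
 [ 0.5533  0.0042  0.1912]]
foot 234 [0.5389 0.0081 0.1723]
bar [nan nan nan]
bar rear [nan nan nan] nan
tip [ 0.5437 -0.0395  0.1937]
t 4.825 pos [ 0.6261 -0.0622  0.2992] F [-0.2679 -1.8976  0.1371] w 0.04360931073483647 
 d [-45.8 -82.9  39.6] rot [ 2.66  0.02 -0.01] z [-0.0037 -0.0003 -1.    ] j [-0.3537  0.3382  0.5076  1.3597 -0.1617  1.4884  1.7142]
```

Request:
apply_moves:
  increments:
    - {"grip": 110, "xyz": [-25, -45, 10], "rotation": [2, 0, 0]}
    - {"grip": 110, "xyz": [-45, -81, 30], "rotation": [2.7, 0, 0]}
    - {"grip": 110, "xyz": [-45, -81, 45], "rotation": [2.7, 0, 0]}
    - {"grip": 110, "xyz": [-45, -81, 55], "rotation": [2.7, 0, 0]}
    - {"grip": 110, "xyz": [-45, -81, 55], "rotation": [2.7, 0, 0]}

```text
time: 5.45
ee_pos: [0.5449, -0.1071, 0.244]
eef_rot: [0.707, 0.707, -0.018, -0.018]
ft_force: [1.0, -0.1, 0.6]
width: 0.0493
```

```bash
python3 g.py 0.545 -0.1075 0.2085 0.05
```

```text
t 5.45 pos [ 0.5449 -0.1071  0.244 ] F [ 1.0093 -0.1246  0.6144] w 0.049333254841325815 
 d [-0.4  2.  35.4] rot [-0.1   0.02  0.01] z [-0.0518 -0.0004 -0.9987] j [-0.34    0.2193  0.5265  1.6108 -0.1015  1.3925  1.7704]
```

Request:
apply_moves:
  increments:
    - {"grip": 110, "xyz": [0, 1, 12], "rotation": [0, 0, 0]}
    - {"grip": 110, "xyz": [0, 2, 24], "rotation": [0, 0, 0]}
    - {"grip": 110, "xyz": [0, 2, 32], "rotation": [0, 0, 0]}
    - {"grip": 110, "xyz": [0, 2, 35], "rotation": [0, 0, 0]}
    - {"grip": 110, "xyz": [0, 2, 35], "rotation": [0, 0, 0]}

```text
time: 6.08
ee_pos: [0.5451, -0.1071, 0.2088]
eef_rot: [0.707, 0.707, -0.019, -0.018]
ft_force: [0.5, -0.6, 0.7]
width: 0.0495
```

```bash
python3 g.py 0.545 -0.1075 0.2085 0.05; python3 - <<'E'
from bench import viewer
import cv2,numpy as np
c=viewer.camera("side");c2=viewer.camera("wrist")
cv2.imwrite("pics/g1.png",np.vstack([cv2.resize(c["img"][140:230,250:420],None,fx=3.2,fy=3.2),cv2.resize(c2["img"][20:220,150:490],None,fx=1.6,fy=1.6)]))
E
```

```text
t 6.075 pos [ 0.5451 -0.1071  0.2088] F [ 0.4761 -0.6077  0.672 ] w 0.04951531619956437 
 d [-0.4 -0.1  0.3] rot [-0.11  0.03  0.  ] z [-0.0519 -0.0005 -0.9987] j [-0.335   0.2432  0.5225  1.6599 -0.1143  1.3228  1.7797]
```

View pics/g1.png

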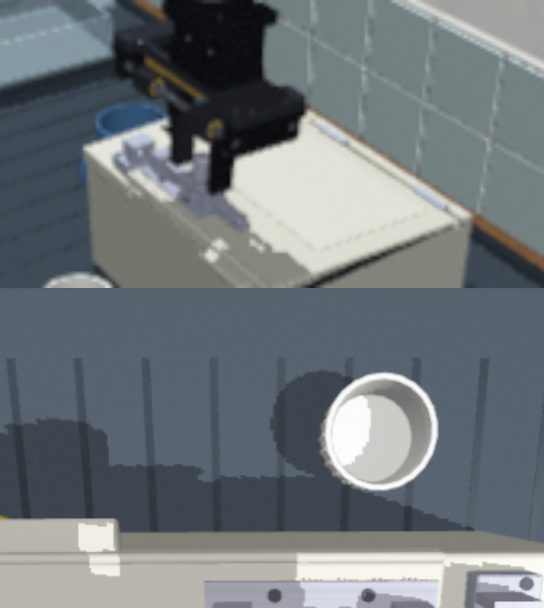

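Request:
apply_moves:
  increments:
    - {"grip": 255, "xyz": [0, 0, 0], "rotation": [0, 0, 0]}
    - {"grip": 255, "xyz": [0, 0, 0], "rotation": [0, 0, 0]}
    - {"grip": 255, "xyz": [0, 0, 0], "rotation": [0, 0, 0]}
    - {"grip": 255, "xyz": [0, 0, 0], "rotation": [0, 0, 0]}
    - {"grip": 255, "xyz": [0, 0, 0], "rotation": [0, 0, 0]}
  squeeze: 40

```text
time: 6.8
ee_pos: [0.5453, -0.1072, 0.2093]
eef_rot: [0.707, 0.707, -0.018, -0.018]
ft_force: [0.5, 0.2, -0.8]
width: 0.0171
```

```bash
python3 g.py 0.5435 -0.1075 0.202 0.04
```

```text
t 6.8 pos [ 0.5453 -0.1072  0.2093] F [ 0.477   0.2075 -0.7949] w 0.017136458084974965 
 d [-0.3 -1.4  7.4] rot [-0.64  0.03  0.  ] z [-0.0511 -0.0005 -0.9987] j [-0.3349  0.2428  0.5226  1.6594 -0.1142  1.323   1.7797]
```

Request:
apply_moves:
  increments:
    - {"grip": 255, "xyz": [0, 0, 2], "rotation": [-0.2, 0, 0]}
    - {"grip": 255, "xyz": [0, -1, 4], "rotation": [-0.5, 0, 0]}
    - {"grip": 255, "xyz": [0, -1, 5.5], "rotation": [-0.8, 0, 0]}
    - {"grip": 255, "xyz": [0, -1.5, 6.8], "rotation": [-1, 0, 0]}
    - {"grip": 255, "xyz": [0, -1.5, 6.8], "rotation": [-1, 0, 0]}

```text
time: 7.42
ee_pos: [0.5438, -0.1073, 0.2031]
eef_rot: [0.707, 0.707, -0.011, -0.011]
ft_force: [-1.5, -0.0, 6.4]
width: 0.0167
```

```bash
python3 g.py 0.5435 -0.0915 0.2027 0.035; python3 - <<'E'
from bench import viewer
import cv2,numpy as np,pickle
c=viewer.camera("wrist");pickle.dump(c,open("w3.pkl","wb"))
cv2.imwrite("pics/g2.png",cv2.resize(c["img"][120:260,150:480],None,fx=2.4,fy=2.4))
from h import *
W=cloud(c); np.set_printoptions(precision=4,suppress=True)
P=W.reshape(-1,3)
m=(P[:,1]>-.02)&(P[:,1]<.005)&(P[:,0]>.52)&(P[:,0]<.56)
print(np.histogram(P[m,2],np.arange(.155,.2,.002)))
E
```

```text
t 7.425 pos [ 0.5438 -0.1073  0.2031] F [-1.5453 -0.0167  6.4495] w 0.01671510025035253 
 d [15.8 -0.3  0.5] rot [ 0.18  0.02 -0.  ] z [-0.0319 -0.0004 -0.9995] j [-0.3379  0.2279  0.5216  1.6877 -0.1113  1.2887  1.7779]
(array([  0,   9, 224,  58,  59,  53,  46,  81, 399, 109,  42,  28,  30,
        38,  41,  47, 143, 773,  11,   0,   0,   0]), array([0.155, 0.157, 0.159, 0.161, 0.163, 0.165, 0.167, 0.169, 0.171,
       0.173, 0.175, 0.177, 0.179, 0.181, 0.183, 0.185, 0.187, 0.189,
       0.191, 0.193, 0.195, 0.197, 0.199]))
```

View pics/g2.png

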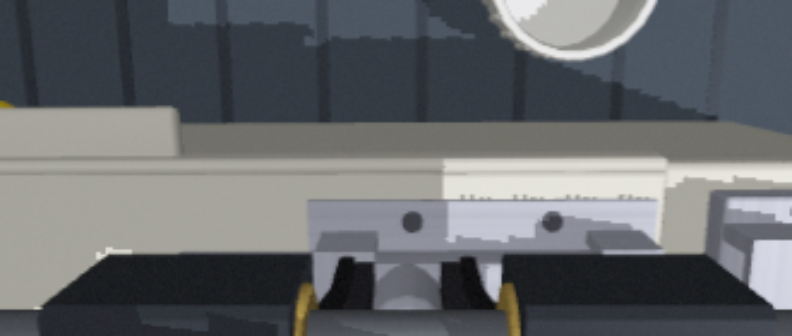

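```bash
cat > m.py <<'E'
import pickle,sys,numpy as np
from h import *
np.set_printoptions(precision=4,suppress=True)
def meas(c):
    W=cloud(c);P=W.reshape(-1,3);P=P[~np.isnan(P[:,0])]
    def pk(m,lo,hi):
        z=P[m,2];z=z[(z>lo)&(z<hi)]
        if len(z)<5:return None,len(z)
        h,e=np.histogram(z,np.arange(lo,hi,.0005)); 
        h=np.convolve(h,[1,1,1,1],'same');k=e[h.argmax()]; s=z[abs(z-k)<.0012]; return round(float(s.mean()),5),len(s)
    x=(P[:,0]>.53)&(P[:,0]<.555)
    print("guide top front (y -.06..-.035)",pk(x&(P[:,1]>-.056)&(P[:,1]<-.035),.186,.2))
    print("guide rear",pk(x&(P[:,1]>-.14)&(P[:,1]<-.117),.186,.2))
    print("base plate",pk((P[:,0]>.523)&(P[:,0]<.53)&(P[:,1]>-.12)&(P[:,1]<-.05),.16,.185))
    print("keeper top",pk(x&(P[:,1]>-.015)&(P[:,1]<.003),.184,.196))
    print("foot",pk((P[:,0]>.522)&(P[:,0]<.56)&(P[:,1]>-.015)&(P[:,1]<.012),.167,.177))
    print("cover",pk((P[:,0]>.522)&(P[:,0]<.56)&(P[:,1]>.02)&(P[:,1]<.05),.155,.166))
if __name__=="__main__": meas(pickle.load(open(sys.argv[1],"rb")))
E
python3 m.py w3.pkl; python3 -c "
import pickle;from m import meas
meas(pickle.load(open('d2.pkl','rb'))['wrist'])"
```

```text
guide top front (y -.06..-.035) (0.19018, 57)
guide rear (0.19055, 204)
base plate (0.17361, 949)
keeper top (0.18987, 695)
foot (0.17238, 488)
cover (0.16004, 1667)
guide top front (y -.06..-.035) (0.19646, 398)
guide rear (0.19643, 298)
base plate (0.1804, 544)
keeper top (0.18985, 484)
foot (0.17241, 391)
cover (0.15999, 1062)
```

Request:
apply_moves:
  increments:
    - {"grip": 255, "xyz": [3, 0, 0.9], "rotation": [0.1, 0, 0]}
    - {"grip": 255, "xyz": [7, 0, 0.9], "rotation": [0.1, 0, 0]}
    - {"grip": 255, "xyz": [11, 0, 0.9], "rotation": [0.1, 0, 0]}
    - {"grip": 255, "xyz": [14, 0, 0.9], "rotation": [0.1, 0, 0]}
    - {"grip": 255, "xyz": [16, 0, 0.9], "rotation": [0.1, 0, 0]}

```text
time: 8.1
ee_pos: [0.5437, -0.0921, 0.2029]
eef_rot: [0.707, 0.707, -0.012, -0.011]
ft_force: [-3.5, -2.2, 7.8]
width: 0.017
```

```bash
python3 g.py 0.5435 -0.0915 0.2028 0.035; python3 - <<'E'
from bench import viewer
import cv2,numpy as np,pickle
c=viewer.camera("wrist");pickle.dump(c,open("w4.pkl","wb"))
cv2.imwrite("pics/g3.png",cv2.resize(c["img"][150:260,200:440],None,fx=3.2,fy=3.2))
from m import meas; meas(c)
E
```

```text
t 8.1 pos [ 0.5437 -0.0921  0.2029] F [-3.4594 -2.1789  7.8083] w 0.016995233747409386 
 d [ 0.6 -0.2  0.1] rot [ 0.12  0.07 -0.05] z [-0.0329 -0.0012 -0.9995] j [-0.3592  0.2213  0.5123  1.694  -0.1062  1.288   1.7457]
guide top front (y -.06..-.035) (0.19004, 59)
guide rear (0.19035, 44)
base plate (0.17342, 922)
keeper top (0.18984, 366)
foot (0.1724, 449)
cover (0.16006, 1807)
```

View pics/g3.png

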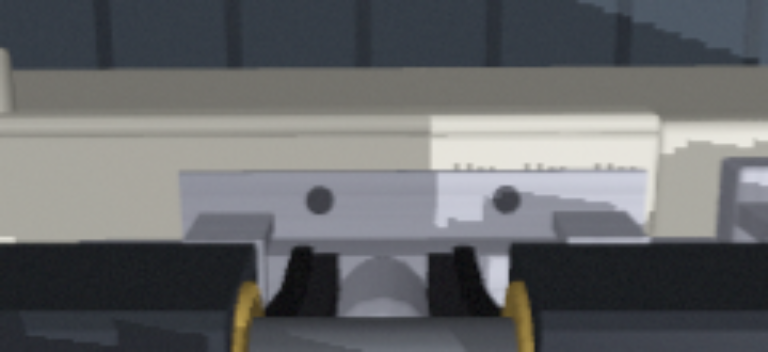

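Request:
apply_moves:
  increments:
    - {"grip": 255, "xyz": [2, 0, 0.8], "rotation": [0, 0, 0]}
    - {"grip": 255, "xyz": [3, 0, 0.8], "rotation": [0, 0, 0]}
    - {"grip": 255, "xyz": [4, 0, 0.8], "rotation": [0, 0, 0]}
    - {"grip": 255, "xyz": [5, 0, 0.8], "rotation": [0, 0, 0]}
    - {"grip": 255, "xyz": [6, 0, 0.8], "rotation": [0, 0, 0]}

```text
time: 8.78
ee_pos: [0.5437, -0.0868, 0.2028]
eef_rot: [0.708, 0.706, -0.012, -0.011]
ft_force: [-4.4, -2.0, 8.6]
width: 0.0166
```

```bash
python3 g.py 0.5435 -0.062 0.2028 0.035
```

```text
t 8.775 pos [ 0.5437 -0.0868  0.2028] F [-4.4259 -2.0389  8.6036] w 0.016629420856261838 
 d [24.8 -0.2 -0. ] rot [ 0.17  0.1  -0.1 ] z [-0.0319 -0.0018 -0.9995] j [-0.367   0.2182  0.509   1.6971 -0.1039  1.2863  1.7335]
```

Request:
apply_moves:
  increments:
    - {"grip": 255, "xyz": [1.5, -0.3, 0.8], "rotation": [0, 0, 0]}
    - {"grip": 255, "xyz": [2.3, -0.4, 0.8], "rotation": [0, 0, 0]}
    - {"grip": 255, "xyz": [3, -0.4, 0.8], "rotation": [0, 0, 0]}
    - {"grip": 255, "xyz": [3.7, -0.4, 0.8], "rotation": [0, 0, 0]}
    - {"grip": 255, "xyz": [4.4, -0.4, 0.8], "rotation": [0, 0, 0]}

```text
time: 9.4
ee_pos: [0.5436, -0.0834, 0.2028]
eef_rot: [0.708, 0.706, -0.012, -0.01]
ft_force: [-2.0, -2.8, 7.1]
width: 0.0168
```

```bash
python3 g.py 0.5435 -0.062 0.2028 0.035
```

```text
t 9.4 pos [ 0.5436 -0.0834  0.2028] F [-2.0402 -2.842   7.137 ] w 0.016814297304132586 
 d [21.4 -0.2 -0.1] rot [ 0.28  0.15 -0.15] z [-0.0301 -0.0026 -0.9995] j [-0.3726  0.2149  0.5068  1.7002 -0.1016  1.2839  1.7245]
```

Request:
apply_moves:
  increments:
    - {"grip": 255, "xyz": [1.5, -0.2, 0.7], "rotation": [0.1, 0.1, -0.1]}
    - {"grip": 255, "xyz": [2.5, -0.2, 0.7], "rotation": [0.2, 0.1, -0.1]}
    - {"grip": 255, "xyz": [3.5, -0.2, 0.7], "rotation": [0.3, 0.1, -0.1]}
    - {"grip": 255, "xyz": [4.5, -0.2, 0.7], "rotation": [0.3, 0.1, -0.1]}
    - {"grip": 255, "xyz": [5.5, -0.2, 0.7], "rotation": [0.3, 0.1, -0.1]}

```text
time: 10.02
ee_pos: [0.5436, -0.0788, 0.2028]
eef_rot: [0.708, 0.706, -0.013, -0.011]
ft_force: [-3.0, -2.8, 8.0]
width: 0.0168
```

```bash
python3 g.py 0.5435 -0.062 0.2028 0.035
```

```text
t 10.025 pos [ 0.5436 -0.0788  0.2028] F [-3.0475 -2.7663  8.0488] w 0.016807048878983342 
 d [16.8 -0.1 -0. ] rot [ 0.06  0.09 -0.1 ] z [-0.034  -0.0016 -0.9994] j [-0.3774  0.2165  0.5039  1.6984 -0.1024  1.2881  1.7178]
```

Request:
apply_moves:
  increments:
    - {"grip": 255, "xyz": [3, -0.2, 0.7], "rotation": [0, 0.1, -0.1]}
    - {"grip": 255, "xyz": [6, -0.2, 0.7], "rotation": [0, 0.1, -0.1]}
    - {"grip": 255, "xyz": [9, -0.2, 0.7], "rotation": [0, 0.1, -0.1]}
    - {"grip": 255, "xyz": [11, -0.2, 0.7], "rotation": [0, 0.1, -0.1]}
    - {"grip": 255, "xyz": [12, -0.2, 0.7], "rotation": [0, 0.1, -0.1]}

```text
time: 10.65
ee_pos: [0.5436, -0.0676, 0.2028]
eef_rot: [0.707, 0.707, -0.012, -0.011]
ft_force: [-4.1, -3.5, 8.5]
width: 0.0168
```

```bash
python3 g.py 0.5435 -0.062 0.2028 0.035
```

```text
t 10.65 pos [ 0.5436 -0.0676  0.2028] F [-4.0991 -3.535   8.4803] w 0.016804601160229537 
 d [ 5.6 -0.1 -0. ] rot [ 0.13  0.03 -0.04] z [-0.0326 -0.0005 -0.9995] j [-0.3918  0.2113  0.4965  1.7029 -0.1004  1.2863  1.697 ]
```

Request:
apply_moves:
  increments:
    - {"grip": 255, "xyz": [2, -0.3, 0.7], "rotation": [0, 0, 0]}
    - {"grip": 255, "xyz": [3.5, -0.3, 0.7], "rotation": [0, 0, 0]}
    - {"grip": 255, "xyz": [4.5, -0.3, 0.7], "rotation": [0, 0, 0]}
    - {"grip": 255, "xyz": [5.5, -0.3, 0.7], "rotation": [0, 0, 0]}
    - {"grip": 255, "xyz": [6.5, -0.3, 0.7], "rotation": [0, 0, 0]}

```text
time: 11.28
ee_pos: [0.5435, -0.0619, 0.2028]
eef_rot: [0.708, 0.707, -0.011, -0.011]
ft_force: [-1.9, -2.4, 7.5]
width: 0.0171
```

```bash
python3 g.py 0.5435 -0.062 0.2028 0.035
```

```text
t 11.275 pos [ 0.5435 -0.0619  0.2028] F [-1.939  -2.3614  7.4606] w 0.017051181016254115 
 d [-0.1 -0.  -0. ] rot [ 0.22  0.07 -0.08] z [-0.0311 -0.0012 -0.9995] j [-0.4     0.208   0.4928  1.7059 -0.098   1.2842  1.6838]
```

Request:
apply_moves:
  increments:
    - {"grip": 255, "xyz": [0.8, 0, 0.7], "rotation": [0, 0, 0]}
    - {"grip": 255, "xyz": [1.2, 0, 0.7], "rotation": [0, 0, 0]}
    - {"grip": 255, "xyz": [1.6, 0, 0.7], "rotation": [0, 0, 0]}
    - {"grip": 255, "xyz": [1.9, 0, 0.7], "rotation": [0, 0, 0]}
    - {"grip": 255, "xyz": [2.2, 0, 0.7], "rotation": [0, 0, 0]}

```text
time: 11.9
ee_pos: [0.5436, -0.0616, 0.2028]
eef_rot: [0.708, 0.706, -0.012, -0.01]
ft_force: [-2.7, -5.2, 8.2]
width: 0.0168
```

```bash
python3 g.py 0.5435 -0.062 0.2028 0.035
```

```text
t 11.9 pos [ 0.5436 -0.0616  0.2028] F [-2.6975 -5.226   8.1513] w 0.016754216621837403 
 d [-0.4 -0.1  0. ] rot [ 0.29  0.17 -0.18] z [-0.03   -0.0029 -0.9995] j [-0.4019  0.2068  0.4927  1.7071 -0.0959  1.2827  1.6796]
```

Request:
apply_moves:
  increments:
    - {"grip": 255, "xyz": [2, 0, 0.7], "rotation": [0, 0, 0]}
    - {"grip": 255, "xyz": [3.5, 0, 0.7], "rotation": [0, 0, 0]}
    - {"grip": 255, "xyz": [3.5, 0, 0.4], "rotation": [0, 0, 0]}
    - {"grip": 255, "xyz": [3, 0, 0], "rotation": [0, 0, 0]}
    - {"grip": 255, "xyz": [2, 0, -0.4], "rotation": [0, 0, 0]}

```text
time: 12.52
ee_pos: [0.5436, -0.0615, 0.2032]
eef_rot: [0.709, 0.705, -0.012, -0.009]
ft_force: [0.8, -3.7, 0.6]
width: 0.0169
```

```bash
python3 g.py 0.5435 -0.062 0.2028 0.035
```

```text
t 12.525 pos [ 0.5436 -0.0615  0.2032] F [ 0.7921 -3.6648  0.5854] w 0.01688908009296209 
 d [-0.5 -0.   0.4] rot [ 0.33  0.27 -0.29] z [-0.0292 -0.0048 -0.9996] j [-0.4036  0.2056  0.4927  1.7074 -0.0935  1.2825  1.6755]
```

Request:
apply_moves:
  increments:
    - {"grip": 110, "xyz": [0, 0, 0], "rotation": [0, 0, 0]}
    - {"grip": 110, "xyz": [0, 0, 0], "rotation": [0, 0, 0]}
    - {"grip": 110, "xyz": [0, 0, 0], "rotation": [0, 0, 0]}
    - {"grip": 110, "xyz": [0, 0, -10], "rotation": [0, 0, 0]}
    - {"grip": 110, "xyz": [0, 0, -25], "rotation": [0, 0, 0]}

```text
time: 13.15
ee_pos: [0.5442, -0.0613, 0.229]
eef_rot: [0.709, 0.705, -0.012, -0.009]
ft_force: [0.4, 0.9, 0.5]
width: 0.0484
```

Request:
apply_moves:
  increments:
    - {"grip": 110, "xyz": [0, 20, -30], "rotation": [0, 0, 0]}
    - {"grip": 110, "xyz": [0, 50, -60], "rotation": [0, 0, 0]}
    - {"grip": 110, "xyz": [0, 80, -75], "rotation": [0, 0, 0]}
    - {"grip": 110, "xyz": [0, 85, -75], "rotation": [0, 0, 0]}
    - {"grip": 110, "xyz": [0, 85, -75], "rotation": [0, 0, 0]}

```text
time: 13.78
ee_pos: [0.6312, -0.0615, 0.3015]
eef_rot: [0.709, 0.705, -0.012, -0.009]
ft_force: [-0.4, 0.2, -0.0]
width: 0.0496
```

```bash
python3 g.py 0.5435 -0.062 0.2028 0.035; python3 - <<'E'
from bench import viewer
import cv2,numpy as np,pickle
d={n:viewer.camera(n) for n in("top","side","wrist")}
pickle.dump(d,open("d5.pkl","wb")); c=d["wrist"]
cv2.imwrite("pics/f1.png",np.vstack([cv2.resize(c["img"][60:230,100:480],None,fx=1.6,fy=1.6),cv2.resize(d["top"]["img"][120:260,220:480],(608,327))]))
from m import *; meas(c)
W=cloud(c);P=W.reshape(-1,3)
k=P[(P[:,2]>.21)&(P[:,2]<.225)&(abs(P[:,0]-.545)<.02)];print("knob",len(k),np.median(k,0))
k=P[(P[:,2]>.183)&(P[:,2]<.1875)&(abs(P[:,0]-.543)<.006)&(P[:,1]>-.035)&(P[:,1]<.03)]
print("bar pts y",len(k),np.percentile(k,[2,50,98],axis=0))
E
```

```text
t 13.775 pos [ 0.6312 -0.0615  0.3015] F [-0.4245  0.1913 -0.0244] w 0.04959721211711497 
 d [ -0.5 -84.7 101.2] rot [ 0.29  0.29 -0.3 ] z [-0.0299 -0.0051 -0.9995] j [-0.3466  0.3729  0.5102  1.3144 -0.1699  1.5282  1.7119]
guide top front (y -.06..-.035) (0.19041, 357)
guide rear (0.19042, 355)
base plate (0.17385, 477)
keeper top (0.18965, 494)
foot (0.1724, 334)
cover (0.16, 1023)
knob 368 [ 0.5445 -0.0619  0.2163]
bar pts y 353 [[ 0.5372 -0.0342  0.1839]
 [ 0.5434 -0.0228  0.1858]
 [ 0.5488  0.0095  0.1873]]
```

View pics/f1.png

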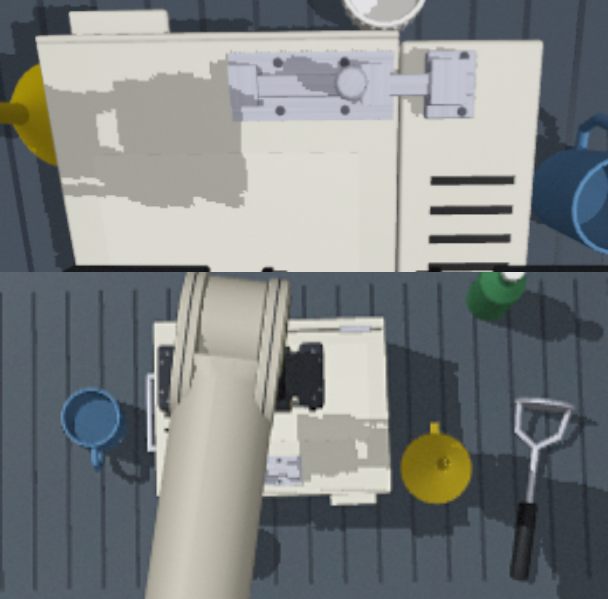

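```bash
python3 -c "
from bench import r
print(r.close_job())"
```

```text
the job is handed in; nothing more can be done
None
```

The caddy is shut: the lid is down on its seal, the bolt is home through the keeper, and the lid stays down with the robot clear. I handed the job in after about 14 s of robot time.

- **Lid:** I swung it down with the closed fingertips onto the seal, with about 5 N of contact. I then gripped the knob and pressed the lid to the keeper height measured from the wrist depth image, with about 8 N.
- **Bolt:** It slid across in small steps. The force along the bolt stayed at 2–3.5 N, which is plain sliding friction, so I felt no butting on the keeper. It stopped at the guide staple after about 45.7 mm of travel. With my estimate of 2.6 mm at the start, that gives about 48 mm, which is home.
- **Last checks:** With the press taken off, the force fell to about 0.6 N and the lid rose only about 0.4 mm. After release, the wrist image showed the knob against the guide staple and the bolt's tip about 6 mm past the keeper's far side.
- **Neighbours:** The funnel, mug and masher looked undisturbed in the last views. The ramekin was only partly in view then, with no sign that it had moved. I did not measure any of them.
- **Disagreement:** The first side and top views disagreed by about 5 mm on the caddy's position. I worked from the wrist camera instead.

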